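# Dock the lens carriage and hold the clamp lever down through the guard window

### The arm

A 7-joint arm with a two-finger parallel gripper is mounted at the origin on a cart in front of the work surface, level with it; the furniture and walls round the work are solid. World frame = base frame: x ahead of the robot, y to its left, z up, the work surface at z = 0. Lengths are in mm, angles in rad, forces in N, time in s.
With the tool pointing down it reaches from about 425 to 925 mm from the base axis. Payload 6.8 kg.
Tool frame: the origin (TCP) lies at the very end of the fingers, on their centre line; the grasp point (between the pads) lies 19 mm behind it (ctrl.grasp_offset is the z of the grasp point in the tool frame, in mm); z points along the fingers, y is the line along which they close (so a half turn about z gives the same grasp; the last joint's range is limited). The gripper opens to 88 mm and grips with 3 to 60 N. Pads are 20 mm wide; open, the fingers measure 115 mm over their backs; the gripper's body (75 mm by 178 mm) begins 61 mm behind the grasp point.
Start: joints at [1.042, 0.477, 0.022, 1.555, -0.011, 1.109, -0.083], TCP at [275.742, -616.128, 222.664] pointing down, gripper open.
Joint ranges: [-2.96, 2.96], [-0.34, 2.1], [-1.41, 1.46], [0.24, 2.44], [-1.37, 4.51], [0.17, 1.92], [-2.96, 2.96]. Speed limits (rad/s): [2.39, 2.39, 3.14, 3.14, 3.14, 3.14, 3.14].

### API

Orientations are given as a 3x3 rotation matrix whose columns are the frame's x, y, z axes.
In Python, from bench import ctrl gives the robot as it stands.
- The arm moves only by the shell command python3 -m inch 'ROWS' [OPENING] [FORCE]. ROWS is JSON, a list of rows, each an object of numbers: "dx", "dy", "dz": the shift along the tool's x, y, z in cm; "roll": the turn about the tool's z in rad. In form: [{"dx": .., "dy": .., "dz": .., "roll": ..}, ...]. A call has 1 to 10 rows; each row shifts and turns the commanded pose from where the row before left it, along the tool's axes as they then stand; what a row does not reach is not made up. A row lasts 1/12 s, in which the tool goes at most 41.7 mm and 7.16 degrees, less where a joint would pass 70% of its speed; a pose out of reach is approached as far as the arm can. A call is refused whole if a number of a shift passes 4.17 or a number of a turn 0.125, either way. A call with a gripper value outside its range is refused whole. OPENING is the opening, from 0 (shut) to 1 (fully open), set as the call begins (- or left out, the last holds). The fingers move at their own pace and stop on an object; FORCE is the grip in N (left out, the last holds). Time passes only in rows, so rows that do not move let the fingers close. It gives the time, the measured TCP pose, the force, the opening and the grip force at its end, in the units of the state.
- ctrl.read_state(): the state, without advancing time (a new reading comes with each control period).
- ctrl.get_image(name): name is "scene" or "top" or "wrist"; returns (picture, depth): 384x512x3 uint8, blue, green, red; 384x512 float32, mm along the optical axis (not along the pixel's ray), 0 where there is no reading.
- ctrl.camera_info(name): a dict with "K" (3x3 intrinsics, pixels), "k1" (the pictures are not rectified: a ray, as slopes to the right and down, at radius r is drawn at 1 + k1 r^2 times it, then the intrinsics apply), "world_to_cam" (4x4, takes a point from world to camera coordinates). Camera axes: x right, y down, z forward; pixel columns grow to the right and rows downward; lengths in mm; the calibration is good to about 2 mm. A picture is of the moment at which its call begins: read the wrist's pose just before it. camera_info takes no time and is no camera call; for the wrist camera it gives the pose at the moment of the call.
- ctrl.finish_job(): hands the job in; it is judged then, once.
Trained networks look in the newest picture that a camera, given by its name, has taken for a name from the list of things; names that differ only in an ending like _2 or _b are one class to them, and where a whole thing is asked for, a point or a joint stands for the part that bears it (a point fixed in the world has none). Each returns a list of dicts, best first, with "p" (0 to 1); they miss things now and then, are a little off and sometimes report something else, mostly with a low value. They report only what shows in the picture. A call takes as long as a camera call.
- ctrl.boxes_of(thing, camera): "at" ([x, y, z] in mm, in world coordinates, good to about 4 mm: the middle of the surface that is visible of it).
- ctrl.trace(thing, camera): "region" (384x512 bool, what is visible of it).
- ctrl.pinpoint(thing, camera): "at" ([x, y, z] in mm, in world coordinates, good to about 4 mm: a listed point, or the origin of a listed thing).
The state is a dict: "time_s": time; "joint_pos": joint angles; "joint_vel": joint speeds; "joint_efforts": joint torques, N m; "tool_pos": TCP position; "ee_rot": TCP orientation; "force": force on the tool from outside, world axes, zero at the start; "wrist_torque": the same for the moment, N m; "opening": finger opening in mm; "finger_force": force on a finger pad.
Only numpy, scipy, OpenCV 4.12 (cv2) and the standard library are available. Lean on these libraries where they do the work, as an engineer would, in place of code of your own. Each camera call takes 0.05 s, during which the arm holds its last target. There are 200 camera calls.

### The job

Without grasping or lifting anything, push the lens carriage along its channel with the fingertips until it is fully home against the stop. Then reach down through the guard window over the flat paddle lever, press the paddle all the way down to its stop and finish while still holding it down. Do not touch the guard, do not press the ball-ended lever in the other window, and do not knock the weight or the lens standing beside the channel.

Things in the scene. Friction and masses are not known exactly. Their poses are not given: they have to be found in the camera images.
- press: docking press fixed to the bench. Origin under the 8 mm base plate (116 x 240 mm, x by y), below the guard's middle; z up. A 78 mm wide tongue runs to y = +300 mm with a channel along y: floor z = 8 mm, rails' inner faces x = +-27 mm, rail tops z = 16 mm. A stop plate (60 mm wide, z = 8 to 50 mm, face at y = +120 mm) closes its end at the guard
- guard: guard over the levers, not to be touched; fixed on the press, same origin and axes. Grey top plate 110 (x) x 210 (y) mm, 4 mm thick, upper face at z = 100 mm, with two open windows 80 x 80 mm centred at x = 0, y = +47 and -47 mm. Posts and clear panels on all four sides
- carriage: loose aluminium carriage, about 250 g, 50 (x) x 90 (y) x 40 (z) mm, with a round lens cell on it, in the channel (2 mm play each side). Origin at the centre of its underside, axes as the press. An upright plate 44 mm wide, 40 mm high ends it at y = +-45 mm. Push the +y plate in -y: it starts 35 to 75 mm short of home, which is origin at y = +165 mm of the press
- paddle_unit: bracket, fixed on the base plate, with the flat paddle lever under one of the two windows (which one varies). Origin on the base plate (8 mm above the press origin) below the middle of its window; axes as the press
- paddle (a joint): angle of the paddle lever: 0 = up at rest, 0.38 rad = all the way down at its stop. Its hinge lies along y at x = +42 mm, z = 58 mm of its unit. A spring returns it when let go: about 2.5 N at the paddle to start it, 6.5 N at the stop
- paddle_top (a point): centre of the top face of the flat steel paddle (about 30 x 34 mm), 8 mm towards -x from the middle of its window. At rest 81 mm above the underside of the press plate, sloping 0.19 rad (outer, -x edge higher); it goes down 19 mm to 62 mm when fully pressed, moving less than 3 mm sideways
- ball_unit: bracket with the ball-ended lever under the other window, same measures as the paddle's unit. To be left alone
- ball (a joint): angle of the ball-ended lever, 0 = up at rest, 0.38 rad = down; must stay up
- ball_top (a point): top of the 20 mm steel ball on the ball-ended lever, 81 mm above the underside of the press plate at rest
- brass_weight: loose brass weight, 26 mm wide, 34 mm high, standing beside the channel on its +x side; origin at the centre of its underside. Bystander
- spare_lens: loose black camera lens, 38 mm wide, 50 mm high, standing beside the channel on its +x side; origin at the centre of its underside. Bystander

How it is judged:
By the outcome, as a careful person would: the job done as asked, in the order asked, and still so for the second after the job is handed in, while the arm keeps its last pose, push and grip.
It also fails if it takes over 48 s, if anything falls off the work surface, if the arm or the gripper's body presses on something with over 40 N, if the wrist force passes 120 N, or if a joint passes its speed limit or range.

## Working session

There is one attempt and no reset: what is moved stays moved. The work goes in short steps, Python scripts to look and compute and a shell command to move; the robot and the scene stay as the last step left them, time stands still between calls to the robot, and variables do not carry over. Pictures are saved under pics/ and viewed, at most 10 in all, crops included, and the job is handed in when it is done.

```bash
mkdir -p pics; ls; cat > h.py <<'E'
import numpy as np, cv2
from bench import ctrl
def snap(cam,name):
    im,d=ctrl.get_image(cam); cv2.imwrite(f'pics/{name}.png',im); return im,d
def world(cam,u,v,d):
    """pixels (arrays) + depth -> world points"""
    i=ctrl.camera_info(cam);K=np.array(i['K'],float)
    D=np.array([i['k1'],0,0,0],float)
    p=cv2.undistortPoints(np.stack([u,v],-1).reshape(-1,1,2).astype(float),K,D)[:,0]
    P=np.c_[p,np.ones(len(p))]*np.asarray(d,float).reshape(-1,1)
    T=np.linalg.inv(np.array(i['world_to_cam'])); return P@T[:3,:3].T+T[:3,3]
def cloud(cam,d):
    v,u=np.nonzero(d>0); return u,v,world(cam,u,v,d[v,u])
E
python3 - <<'E'
from h import *
np.set_printoptions(precision=1,suppress=True)
s=ctrl.read_state();print(s['time_s'],s['tool_pos'],s['ee_rot'],s['opening'])
ims=[]
for c in('scene','top','wrist'):
    im,d=snap(c,c+'0');ims.append(im);i=ctrl.camera_info(c);T=np.linalg.inv(np.array(i['world_to_cam']));print(c,T[:3,3],T[:3,2])
    for t in('press','guard','carriage','paddle_unit','ball_unit','paddle_top','ball_top','brass_weight','spare_lens'):
        r=ctrl.pinpoint(t,c);print(t,[(np.array(x['at']),round(x['p'],2)) for x in r[:2]])
cv2.imwrite('pics/both0.png',cv2.resize(np.vstack(ims[:2]),None,fx=.78,fy=.78))
E
```

```text
pics
0.0 [ 275.5 -615.6  221.7] [[ 0.9  0.4 -0. ]
 [ 0.4 -0.9  0. ]
 [-0.  -0.  -1. ]] 87.87782489313962
scene [-199.3 -603.9  509.5] [ 0.8  0.5 -0.5]
press [(array([ 460.7, -295.3,   -0.2]), 0.91)]
guard [(array([ 465.1, -293.8,   -1.6]), 0.65)]
carriage [(array([447.4, -86.7,   6.8]), 0.94)]
paddle_unit [(array([448.9, -86.6,   7.4]), 0.48)]
ball_unit []
paddle_top [(array([509.4, -20.7,  -4.6]), 0.69), (array([ 458.4, -343.9,   84.1]), 0.64)]
ball_top [(array([ 451.9, -246.8,   82.9]), 0.41)]
brass_weight [(array([513.3, -19.1,  -1.5]), 0.42)]
spare_lens [(array([515.8, -94. ,  -0.5]), 0.83)]
top [ 344.7 -185.   903.9] [ 0.2  0.  -1. ]
press [(array([ 461.5, -296.1,   -3.4]), 0.66)]
guard [(array([ 457.3, -293. ,   -0.3]), 0.75)]
carriage [(array([450.4, -87.8,   9.7]), 0.8)]
paddle_unit [(array([ 465.6, -343. ,    7.8]), 0.76)]
ball_unit [(array([ 461. , -250.2,    8. ]), 0.8), (array([ 456.9, -344.3,   83.6]), 0.64)]
paddle_top [(array([ 460.2, -340.2,   81.3]), 0.68)]
ball_top [(array([ 460.4, -244.8,    8.7]), 0.58), (array([ 451.3, -244.9,   82.4]), 0.57)]
brass_weight [(array([506. , -18.9,  -0.5]), 0.65)]
spare_lens [(array([514.2, -97. ,   1.4]), 0.92)]
wrist [ 344.3 -584.6  384.7] [-0.3 -0.1 -1. ]
press []
guard []
carriage []
paddle_unit []
ball_unit []
paddle_top []
ball_top []
brass_weight []
spare_lens []
```

View pics/both0.png

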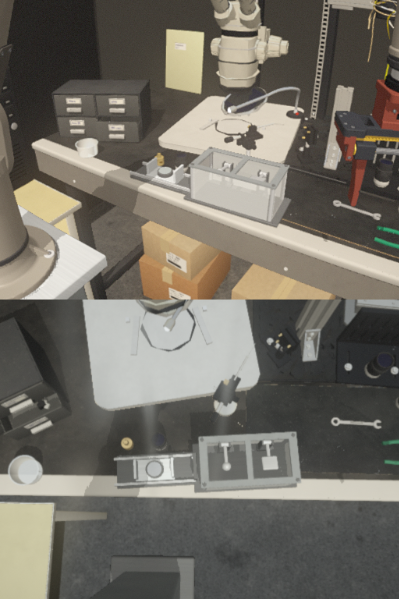

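```bash
python3 - <<'E'
from h import *
np.set_printoptions(precision=1,suppress=True)
im,d=ctrl.get_image('top'); u,v,P=cloud('top',d)
def sel(x0,x1,y0,y1,z0,z1): 
    m=(P[:,0]>x0)&(P[:,0]<x1)&(P[:,1]>y0)&(P[:,1]<y1)&(P[:,2]>z0)&(P[:,2]<z1); return P[m]
g=sel(350,600,-450,-150,94,106); r=cv2.minAreaRect(g[:,:2].astype(np.float32)); print('guard',len(g),r,np.median(g[:,2]))
t=sel(380,560,-160,60,12,20);r=cv2.minAreaRect(t[:,:2].astype(np.float32)); print('rails',len(t),r)
for n,c in (('paddle_top','p'),('brass_weight','w'),('spare_lens','l'),('carriage','c'),('ball_top','b')):
    for cam in('top','scene'):
        if cam=='scene': im2,d2=ctrl.get_image('scene')
        D=d if cam=='top' else d2
        R=ctrl.trace(n,cam)
        if not R: continue
        m=R[0]['region']&(D>0); vv,uu=np.nonzero(m); Q=world(cam,uu,vv,D[vv,uu])
        print(n,cam,round(R[0]['p'],2),len(Q),np.percentile(Q,[2,50,98],axis=0).tolist())
# stop plate / carriage y profile along line
E
```

```text
guard 3776 ((505.02197265625, -292.15167236328125), (196.76132202148438, 210.29542541503906), 3.9553890228271484) 99.58936773721189
rails 1403 ((466.36309814453125, -75.25944519042969), (110.80525207519531, 170.52102661132812), 2.1824398040771484)
paddle_top top 0.62 459 [[444.371156096508, -357.82821645717945, 66.78424196264025], [463.5346702057573, -340.76044259398225, 80.02822043246238], [507.24202325189776, -326.05707153583705, 84.74971523193385]]
paddle_top scene 0.72 93 [[457.1588550089769, -356.27473136335266, 54.15671506947066], [483.5999479478246, -342.70706880244853, 75.03657969139982], [516.0412000122, -331.5330225651927, 83.3628108670922]]
brass_weight top 0.56 172 [[495.4392024099614, -31.50942630292468, 3.659338903998803], [505.4400907288176, -21.6737161680515, 21.84287312951949], [518.1327393926937, -8.14354456091529, 34.55150880716687]]
spare_lens top 0.62 343 [[494.41360300182527, -111.46914710839764, 16.690194796037073], [508.08083478525157, -96.23489886990734, 46.33883599454407], [525.8162687671118, -80.27001863763833, 50.96389231840058]]
spare_lens scene 0.6 306 [
[... 312 characters left out ...]
6101451721986], [470.8457147971119, -43.063825562368045, 48.78334812887827]]
carriage scene 0.63 8008 [[403.5772396789385, -399.17058498147304, 12.94911945915627], [415.55151403191127, -302.9416365956333, 71.42805905445044], [518.4355626446103, -194.13502846393604, 101.17697756447419]]
ball_top top 0.76 219 [[443.9739719256671, -255.1493537033479, 68.26092064759473], [468.3565824203695, -246.78705647336997, 75.06085764669717], [501.80366894616054, -239.98109341375832, 81.54530072071304]]
ball_top scene 0.51 52 [[463.46121016654547, -252.46270112151683, 61.50663704414631], [487.5823952827159, -248.57568391267716, 71.70301530973114], [500.1756992244688, -238.71281436991634, 77.05305787970673]]
```

The scene camera shows the channel with the carriage, with the guard to its right. In the top view the ball lever is in the left (+y) window at about (225,455) and the paddle in the right (-y) window at about (268,462). The weight is at (127,443). Next I'll fit the press pose precisely.

```bash
python3 - <<'E'
from h import *
from scipy.optimize import minimize
np.set_printoptions(precision=2,suppress=True)
im,d=ctrl.get_image('top'); u,v,P=cloud('top',d)
m=(abs(P[:,2]-100)<4)&(P[:,0]>385)&(P[:,0]<530)&(P[:,1]>-420)&(P[:,1]<-170); g=P[m][:,:2]
def loc(p,Q): 
    c,s=np.cos(p[2]),np.sin(p[2]); q=Q-p[:2]; return np.c_[q@[c,s],q@[-s,c]]
def cost(p):
    q=loc(p,g); out=np.maximum(abs(q[:,0])-55,0)+np.maximum(abs(q[:,1])-105,0)
    win=np.maximum(np.minimum(40-abs(q[:,0]),40-abs(abs(q[:,1])-47)),0)
    return np.minimum(out+win,6).mean()
best=min((minimize(cost,[460+a,-294,t],method='Nelder-Mead',options=dict(initial_simplex=[[460+a,-294,t],[465+a,-294,t],[460+a,-289,t],[460+a,-294,t+.04]])) for a in(-4,0,4) for t in(0,.05)),key=lambda r:r.fun)
p=best.x;print('press',p,best.fun,len(g)); q=loc(p,g); print(np.percentile(q,[1,99],axis=0))
cm=ctrl.trace('carriage','top')[0]['region']&(d>0);vv,uu=np.nonzero(cm);Q=world('top',uu,vv,d[vv,uu]);q=loc(p,Q[:,:2])
k=Q[:,2]>40; print('carriage tops',np.c_[q,Q[:,2]][k][:, :].round(0)[::12].tolist())
for s in(1,-1):
    h=k&((q[:,1]-207)*s>20); print(s,np.percentile(q[h],[2,50,98],axis=0).tolist())
for n,w in(('weight',[506,-20]),('lens',[512,-96]),('paddle',[459,-342]),('ball',[451.5,-246])): print(n,loc(p,np.array([w],float)))
s=ctrl.read_state(); R=np.array(s['ee_rot']); print(s['time_s'],s['tool_pos'],R, 'roll needed',np.arctan2(R[1,0],R[0,0])-p[2])
c,sn=np.cos(p[2]),np.sin(p[2])
for a in([0,280],[0,220],[-8,-47]): print(a, p[:2]+[c*a[0]-sn*a[1],sn*a[0]+c*a[1]])
E
```

```text
press [ 461.88 -294.96    0.07] 0.0009588246121956647 3662
[[ -54.64 -104.  ]
 [  54.52  104.04]]
carriage tops [[21.0, 168.0, 47.0], [20.0, 253.0, 46.0], [13.0, 167.0, 50.0], [15.0, 248.0, 45.0], [11.0, 249.0, 47.0], [5.0, 164.0, 40.0], [6.0, 248.0, 44.0], [-1.0, 164.0, 45.0], [0.0, 248.0, 46.0], [-6.0, 164.0, 47.0], [-5.0, 248.0, 50.0], [-11.0, 165.0, 44.0], [-10.0, 248.0, 48.0], [-17.0, 165.0, 48.0], [-16.0, 249.0, 46.0], [-19.0, 249.0, 47.0]]
1 [[-20.949887335409084, 247.7878485414283], [0.3927953253545298, 250.2834475546644], [21.648062495549734, 253.86407087278985]]
-1 [[-21.548636147080135, 163.99531086568342], [-2.5425185023330834, 166.6004355100499], [20.13477778064174, 169.825659559123]]
weight [[ 63.32 271.18]]
lens [[ 63.97 194.95]]
paddle [[ -6.17 -46.72]]
ball [[-6.91 49.57]]
2.4 [ 275.76 -616.14  222.68] [[ 0.91  0.41  0.  ]
 [ 0.41 -0.91 -0.  ]
 [-0.    0.   -1.  ]] roll needed 0.3505673738879875
[0, 280] [442.22 -15.65]
[0, 220] [446.43 -75.5 ]
[-8, -47] [ 457.2  -342.41]
```

```bash
cat > where.py <<'E'
from h import *
np.set_printoptions(precision=2,suppress=True)
p=np.array([461.88,-294.96,.0703]);c,s=np.cos(p[2]),np.sin(p[2])
S=ctrl.read_state();q=np.array(S['tool_pos']);R=np.array(S['ee_rot']);e=q[:2]-p[:2]
print('t',S['time_s'],'press xyz',e@[c,s],e@[-s,c],q[2],'yaw err',np.arctan2(R[1,0],R[0,0])-p[2],'F',np.array(S['force']),'open',S['opening'])
E
python3 -m inch '[{"roll":0.117},{"roll":0.117},{"roll":0.117},{"dx":1.3,"dy":-3.67},{"dx":1.3,"dy":-3.67},{"dx":1.3,"dy":-3.67},{"dx":1.3,"dy":-3.67},{"dx":1.3,"dy":-3.67},{"dx":1.3,"dy":-3.67},{"dx":1.3,"dy":-3.67}]' 0 20; python3 where.py
```

```text
t 2.4 press xyz -208.22304093845182 -307.31525996518474 222.67639350198363 yaw err 0.35052576012147907 F [-0.8  -0.17 -0.61] open 87.85580954981265invalid input
```

```bash
python3 -m inch '[{"dx":0,"dy":0,"dz":0,"roll":0.117},{"dx":0,"dy":0,"dz":0,"roll":0.117},{"dx":0,"dy":0,"dz":0,"roll":0.117},{"dx":1.3,"dy":-3.67,"dz":0,"roll":0},{"dx":1.3,"dy":-3.67,"dz":0,"roll":0},{"dx":1.3,"dy":-3.67,"dz":0,"roll":0},{"dx":1.3,"dy":-3.67,"dz":0,"roll":0},{"dx":1.3,"dy":-3.67,"dz":0,"roll":0},{"dx":1.3,"dy":-3.67,"dz":0,"roll":0},{"dx":1.3,"dy":-3.67,"dz":0,"roll":0}]' 0 20; python3 where.py
```

```text
time_s: 3.23
tool_pos: [348.8, -351.8, 222.9]
ee_rot: [[0.998, 0.07, 0.001], [0.07, -0.998, -0.001], [0.0, 0.001, -1.0]]
force: [2.0, -0.3, 0.8]
opening: 25.0
finger_force: 0.0
t 3.2333 press xyz -116.74392988031596 -48.71126956242123 222.9122537048984 yaw err -0.0005809235678070485 F [ 2.02 -0.34  0.84] open 24.962909678674873
```

```bash
python3 -m inch '[{"dx":1.3,"dy":-3.67,"dz":0,"roll":0},{"dx":1.3,"dy":-3.67,"dz":0,"roll":0},{"dx":1.3,"dy":-3.67,"dz":0,"roll":0},{"dx":1.3,"dy":-3.67,"dz":0,"roll":0},{"dx":1.3,"dy":-3.67,"dz":0,"roll":0},{"dx":1.3,"dy":-3.67,"dz":0,"roll":0},{"dx":1.3,"dy":-3.67,"dz":0,"roll":0},{"dx":1.3,"dy":-3.67,"dz":0,"roll":0},{"dx":0,"dy":0,"dz":0,"roll":0},{"dx":0,"dy":0,"dz":0,"roll":0}]'; python3 where.py
```

```text
time_s: 4.07
tool_pos: [432.4, -51.4, 222.9]
ee_rot: [[0.997, 0.075, 0.001], [0.075, -0.997, 0.0], [0.001, -0.0, -1.0]]
force: [-0.0, -0.4, -0.1]
opening: 0.5
finger_force: 0.0
t 4.0667 press xyz -12.272257455528095 245.0358193305906 222.93266138844692 yaw err 0.004434036113854831 F [-0.   -0.4  -0.12] open 0.5223489918788573
```

```bash
python3 -m inch '[{"dx":1.2,"dy":-3.7,"dz":0,"roll":0},{"dx":0,"dy":0,"dz":4,"roll":0},{"dx":0,"dy":0,"dz":4,"roll":0},{"dx":0,"dy":0,"dz":4,"roll":0},{"dx":0,"dy":0,"dz":2,"roll":0},{"dx":0,"dy":0,"dz":0,"roll":0},{"dx":0,"dy":0,"dz":0,"roll":0}]'; python3 where.py; python3 - <<'E'
from h import *
a,_=ctrl.get_image('top');b,_=ctrl.get_image('wrist')
cv2.imwrite('pics/p1.png',np.hstack([cv2.resize(a[170:270,130:280],(400,267)),cv2.resize(b,(356,267))]))
E
```

```text
time_s: 4.65
tool_pos: [440.6, -16.9, 82.3]
ee_rot: [[0.998, 0.068, -0.002], [0.068, -0.998, -0.0], [-0.002, 0.0, -1.0]]
force: [-0.2, -0.1, 0.8]
opening: 0.6
finger_force: 0.0
t 4.65 press xyz -1.7100237030686003 278.90210413695735 82.28020019977717 yaw err -0.0022288876940710772 F [-0.17 -0.13  0.77] open 0.5993314362936222
```

View pics/p1.png

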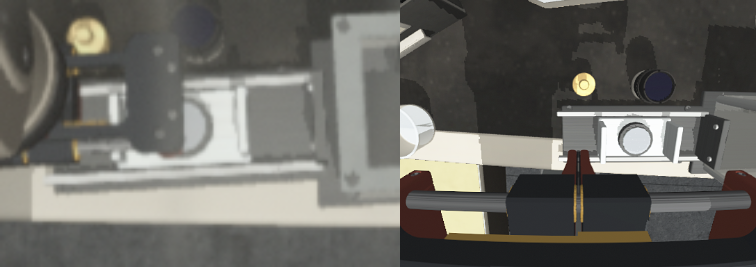

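The wrist view shows the closed fingertips at (578,152), just beyond the carriage's +y plate at (602,140). The weight at (583,84) and lens at (655,85) are well clear. Now descend and start the push.

```bash
python3 -m inch '[{"dx":0.2,"dy":-0.2,"dz":2.7,"roll":0},{"dx":0,"dy":0,"dz":2.7,"roll":0},{"dx":0,"dy":0,"dz":0,"roll":0},{"dx":0,"dy":0.7,"dz":0,"roll":0},{"dx":0,"dy":0.7,"dz":0,"roll":0},{"dx":0,"dy":0.7,"dz":0,"roll":0},{"dx":0,"dy":0.7,"dz":0,"roll":0},{"dx":0,"dy":0,"dz":0,"roll":0}]'; python3 where.py
```

```text
time_s: 5.42
tool_pos: [446.0, -43.5, 29.8]
ee_rot: [[0.998, 0.067, 0.002], [0.067, -0.998, -0.001], [0.002, 0.001, -1.0]]
force: [-1.2, -0.4, -0.6]
opening: 0.2
finger_force: 0.0
t 5.4167 press xyz 1.812122804717493 251.93039782705216 29.777867239367865 yaw err -0.0032803437300747834 F [-1.18 -0.44 -0.63] open 0.17473421224689065
```

```bash
python3 -m inch '[{"dx":-0.1,"dy":0.5,"dz":0,"roll":0},{"dx":-0.1,"dy":0.5,"dz":0,"roll":0},{"dx":0,"dy":0.5,"dz":0,"roll":0},{"dx":0,"dy":0.4,"dz":0,"roll":0},{"dx":0,"dy":0,"dz":0,"roll":0},{"dx":0,"dy":0,"dz":0,"roll":0}]'; python3 where.py; python3 - <<'E'
from h import *
a,_=ctrl.get_image('top');b,_=ctrl.get_image('wrist')
cv2.imwrite('pics/p2.png',np.hstack([cv2.resize(a[170:270,130:280],(400,267)),cv2.resize(b,(356,267))]))
E
```

```text
time_s: 5.92
tool_pos: [444.0, -61.2, 28.5]
ee_rot: [[0.998, 0.069, -0.001], [0.069, -0.998, -0.0], [-0.001, 0.0, -1.0]]
force: [0.6, -0.8, -0.2]
opening: 0.2
finger_force: 0.0
t 5.9167 press xyz -1.4170420217045852 234.44642090867407 28.462017684832936 yaw err -0.0013829336907071055 F [ 0.64 -0.84 -0.16] open 0.20597520735420408
```

View pics/p2.png

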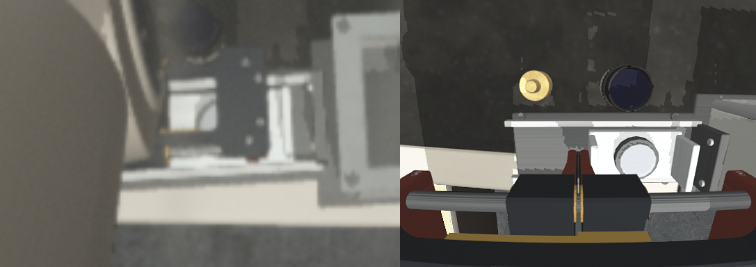

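The wrist view shows the fingers at (577,155) pushing the carriage, whose -y plate at (690,160) is nearing the stop plate at (712,155). I'll continue slowly.

```bash
python3 -m inch '[{"dx":0,"dy":0.3,"dz":0,"roll":0},{"dx":0,"dy":0.3,"dz":0,"roll":0},{"dx":0,"dy":0.3,"dz":0,"roll":0},{"dx":0,"dy":0.2,"dz":0,"roll":0},{"dx":0,"dy":0,"dz":0,"roll":0},{"dx":0,"dy":0,"dz":0,"roll":0}]'; python3 where.py;  python3 -m inch '[{"dx":0,"dy":0.2,"dz":0,"roll":0},{"dx":0,"dy":0,"dz":0,"roll":0},{"dx":0,"dy":0,"dz":0,"roll":0}]'; python3 where.py
```

```text
time_s: 6.52
tool_pos: [445.2, -71.9, 28.7]
ee_rot: [[0.998, 0.069, 0.0], [0.069, -0.998, -0.0], [0.0, 0.0, -1.0]]
force: [0.0, 0.5, 0.5]
opening: 0.4
finger_force: 0.0
t 6.5167 press xyz -0.9488546472193793 223.69541021079044 28.668548558261936 yaw err -0.0010709471726114 F [0.05 0.47 0.54] open 0.3930587317476484
time_s: 6.77
tool_pos: [445.4, -73.6, 28.7]
ee_rot: [[0.998, 0.07, 0.0], [0.07, -0.998, -0.0], [0.0, 0.0, -1.0]]
force: [0.8, -0.4, -0.0]
opening: 0.3
finger_force: 0.0
t 6.7667 press xyz -0.9169599499996561 221.9409389892158 28.70923586432651 yaw err -0.0006143263004399768 F [ 0.78 -0.36 -0.03] open 0.2630833767862661
```

```bash
for i in 1; do python3 -m inch '[{"dx":0,"dy":0.2,"dz":0,"roll":0},{"dx":0,"dy":0.2,"dz":0,"roll":0},{"dx":0,"dy":0,"dz":0,"roll":0}]' >/dev/null; python3 where.py;  python3 -m inch '[{"dx":0,"dy":0.1,"dz":0,"roll":0},{"dx":0,"dy":0.1,"dz":0,"roll":0},{"dx":0,"dy":0,"dz":0,"roll":0}]'>/dev/null; python3 where.py;python3 -m inch '[{"dx":0,"dy":0.1,"dz":0,"roll":0},{"dx":0,"dy":0.1,"dz":0,"roll":0},{"dx":0,"dy":0,"dz":0,"roll":0}]'>/dev/null; python3 where.py; done
```

```text
t 7.0167 press xyz -0.8480289578905982 219.39482768489617 28.712079454399284 yaw err 0.000607087215774918 F [-1.32  5.64  2.04] open 0.5407437509530592
t 7.2667 press xyz -0.8584158437806835 219.3434565351312 28.713240520662026 yaw err 0.0023071708283046582 F [-2.67 10.93  3.63] open 0.5059778061340992
t 7.5167 press xyz -0.89333347862779 219.31485373341826 28.71534319930734 yaw err 0.004018164994655002 F [-2.9  17.2   6.44] open 0.5298834948527789
```

Resistance has risen to 17 N with no further motion. I'll back off, rise and check that the carriage is really home.

```bash
python3 -m inch '[{"dx":0,"dy":-0.6,"dz":0,"roll":0},{"dx":0,"dy":-0.8,"dz":0,"roll":0},{"dx":0,"dy":0,"dz":-4,"roll":0},{"dx":0,"dy":0,"dz":-4,"roll":0},{"dx":0,"dy":0,"dz":-4,"roll":0},{"dx":0,"dy":0,"dz":0,"roll":0},{"dx":0,"dy":0,"dz":0,"roll":0}]'>/dev/null; python3 where.py; python3 - <<'E'
from h import *
np.set_printoptions(precision=1,suppress=True)
p=np.array([461.88,-294.96,.0703]);c,s=np.cos(p[2]),np.sin(p[2])
b,d=ctrl.get_image('wrist'); u,v,P=cloud('wrist',d)
for cam in('wrist','top','scene'):
    if cam!='wrist': ctrl.get_image(cam)
    for r in ctrl.pinpoint('carriage',cam)[:1]:
        e=np.array(r['at'])[:2]-p[:2];print(cam,r['p'],e@[c,s],e@[-s,c])
e=P[:,:2]-p[:2];x=e@[c,s];y=e@[-s,c];z=P[:,2]
k=(abs(x)<20)&(z>42)&(z<54)&(y>110)&(y<225)
h,ed=np.histogram(y[k],np.arange(110,226,2));print([(int(a),int(n)) for a,n in zip(ed,h) if n>5])
cv2.imwrite('pics/p3.png',cv2.resize(b,(768,576)))
E
```

```text
t 8.1 press xyz 0.726907137242371 227.35751340774297 150.9146591996038 yaw err -0.0015749039217977656 F [-0.44 -0.18 -0.92] open 0.29387651312543067
wrist 0.68 0.5752375070737621 167.33291099425256
top 0.58 -0.5487282625100818 165.60759915322095
scene 0.68 0.40665644430810133 164.9388390602295
[(112, 9), (114, 68), (116, 73), (118, 79), (120, 98), (122, 76), (124, 82), (126, 89), (204, 43), (206, 74), (208, 76), (210, 41)]
```

View pics/p3.png

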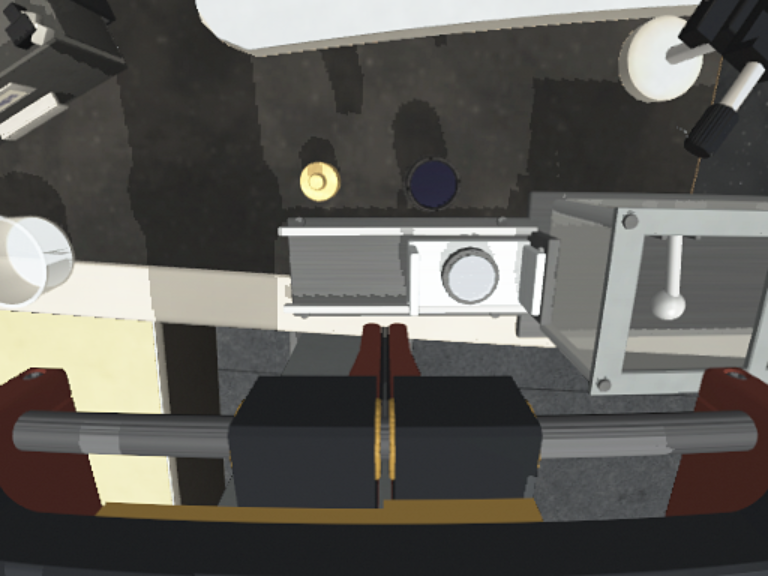

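The picture shows the carriage's -y plate at (540,280) flush against the stop plate, and the weight and lens undisturbed. All three cameras put the origin at about 165 mm, so it is home. Next I'll move over the paddle window.

```bash
python3 -m inch '[{"dx":-0.1,"dy":3.4,"dz":0,"roll":0},{"dx":-0.1,"dy":3.9,"dz":0,"roll":0},{"dx":-0.1,"dy":3.9,"dz":0,"roll":0},{"dx":-0.1,"dy":3.9,"dz":0,"roll":0},{"dx":-0.1,"dy":3.9,"dz":0,"roll":0},{"dx":-0.2,"dy":3.9,"dz":0,"roll":0},{"dx":-0.2,"dy":3.9,"dz":0,"roll":0},{"dx":0,"dy":0.5,"dz":0,"roll":0},{"dx":0,"dy":0,"dz":0,"roll":0},{"dx":0,"dy":0,"dz":0,"roll":0}]'>/dev/null; python3 where.py; python3 - <<'E'
from h import *
p=np.array([461.88,-294.96,.0703]);c,s=np.cos(p[2]),np.sin(p[2])
b,d=ctrl.get_image('wrist')
for t in('paddle_top','guard','ball_top'):
  for r in ctrl.pinpoint(t,'wrist')[:1]:
    e=np.array(r['at'])[:2]-p[:2];print(t,r['p'],e@[c,s],e@[-s,c],r['at'][2])
cv2.imwrite('pics/p4.png',b)
E
```

```text
t 9.2333 press xyz -10.478022485606987 -43.97866228224491 147.5012879797023 yaw err -0.0007978948697376503 F [-0.25 -0.3  -0.42] open 0.5408632663077972
paddle_top 0.8 -10.524061764385369 -45.81392936628991 80.9
guard 0.8 3.4003045666838307 1.023683961869589 1.4
ball_top 0.9 -5.643787225819979 46.27072147427215 82.3
```

View pics/p4.png

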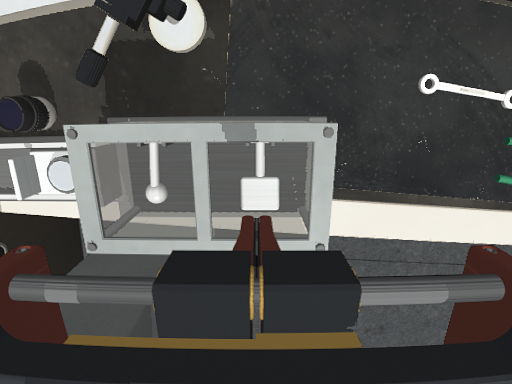

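The picture shows the flat paddle at (260,193) in the right window, the ball lever at (156,192) in the left one, and the fingertips lined up at (257,220). Descending now.

```bash
python3 -m inch '[{"dx":0.2,"dy":0.3,"dz":0,"roll":0},{"dx":0,"dy":0,"dz":2.2,"roll":0},{"dx":0,"dy":0,"dz":2.2,"roll":0},{"dx":0,"dy":0,"dz":1.1,"roll":0},{"dx":0,"dy":0,"dz":0,"roll":0},{"dx":0,"dy":0,"dz":0,"roll":0}]'>/dev/null; python3 where.py; python3 -m inch '[{"dx":0,"dy":0,"dz":0.4,"roll":0},{"dx":0,"dy":0,"dz":0.4,"roll":0},{"dx":0,"dy":0,"dz":0.4,"roll":0},{"dx":0,"dy":0,"dz":0.4,"roll":0},{"dx":0,"dy":0,"dz":0,"roll":0},{"dx":0,"dy":0,"dz":0,"roll":0}]'>/dev/null; python3 where.py
```

```text
t 9.9333 press xyz -8.047142052866578 -47.50324939231607 93.57350432580463 yaw err 8.96525857664171e-05 F [ 0.44 -0.14  0.32] open 0.29877617813148283
t 10.4333 press xyz -8.20420346878405 -48.28128718939668 77.7769450944192 yaw err -0.000839231943362051 F [-0.78 -1.02  2.38] open 0.22784420563753133
```

Contact made at the expected height; continue to the stop.

```bash
python3 -m inch '[{"dx":0,"dy":-0.1,"dz":0.4,"roll":0},{"dx":0,"dy":0,"dz":0.4,"roll":0},{"dx":0,"dy":0,"dz":0.4,"roll":0},{"dx":0,"dy":0,"dz":0,"roll":0},{"dx":0,"dy":0,"dz":0,"roll":0}]'>/dev/null; python3 where.py; python3 -m inch '[{"dx":0,"dy":0,"dz":0.2,"roll":0},{"dx":0,"dy":0,"dz":0,"roll":0},{"dx":0,"dy":0,"dz":0,"roll":0}]'>/dev/null; python3 where.py; python3 -m inch '[{"dx":0,"dy":0,"dz":0.2,"roll":0},{"dx":0,"dy":0,"dz":0,"roll":0},{"dx":0,"dy":0,"dz":0,"roll":0}]'>/dev/null; python3 where.py
```

```text
t 10.85 press xyz -8.214916030865968 -47.56525182785633 65.71499988253825 yaw err -0.0011091911310750352 F [-2.01 -1.44  7.67] open 0.6766017412396803
t 11.1 press xyz -8.156949424907141 -47.595066158913454 64.13238894488761 yaw err -0.0010820773807713457 F [-3.37 -0.24  7.79] open 0.5052104721994322
t 11.35 press xyz -8.061879732461689 -47.72682582988864 63.57186963033154 yaw err -0.0013074328468543894 F [-6.46  2.03 22.78] open 0.38037750888871424
```

```bash
python3 -m inch '[{"dx":0,"dy":0,"dz":0.1,"roll":0},{"dx":0,"dy":0,"dz":0,"roll":0},{"dx":0,"dy":0,"dz":0,"roll":0},{"dx":0,"dy":0,"dz":0,"roll":0}]'>/dev/null; python3 where.py; python3 - <<'E'
from h import *
a,_=ctrl.get_image('scene');b,_=ctrl.get_image('wrist')
cv2.imwrite('pics/p5.png',np.hstack([cv2.resize(a[150:320,160:400],(400,283)),cv2.resize(b,(377,283))]))
E
```

```text
t 11.6833 press xyz -8.050495344259707 -47.72147647907611 63.28043358284169 yaw err -0.0013059007168060022 F [-9.47  2.64 28.02] open 0.45695575670090605
```

View pics/p5.png

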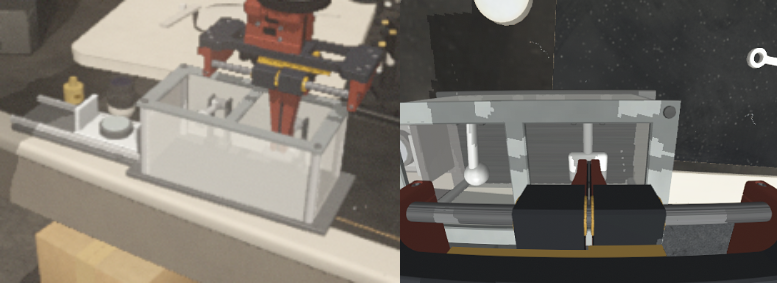

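The fingers are through the paddle window at (285,120), holding the paddle down with 28 N and clear of the guard. The ball lever is still up at (474,175), the carriage is home, and the weight and lens are standing.

```bash
python3 -c "
from bench import ctrl
print(ctrl.finish_job())"
```

```text
the job is handed in; nothing more can be done
None
```

I pushed the carriage home against its stop, then pressed the paddle to its stop and handed the job in still holding it at about 28 N, just under 12 s in; the guard, ball lever, weight and lens showed no sign of being touched, and no verdict was returned.

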